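# Open the water filter's screw cap of unknown thread hand

## Task

Open the water filter on the worktop: first take away the spice jar that stands on its blue cap and stand it upright on a free spot of the worktop, then unscrew the cap. The thread may be left- or right-handed, so try gently which way it loosens, turn it that way to the stop and lift it straight off. Finish while still holding the cap upright and still in the gripper, about ten centimetres above the filter's shoulder, touching nothing else, and leave everything else on the worktop where it is.

Things in the scene. Friction and masses are not known exactly. Their poses are not given: they have to be found in the camera images.
- filter_housing: Countertop water filter, bolted to the worktop: round white pot, 90 mm across, 100 mm tall, on a 112 mm flange, with a blue band low down and a small steel spout (out to 70 mm from the axis, 37 to 70 mm up) on its own -x side. Origin: on its axis at the worktop; z up. Its flat shoulder with the mouth is 100 mm up. Place and yaw (within 35 degrees) vary.
- mouth (a point): Centre of the housing's mouth, on the shoulder, 100 mm above the worktop: where the underside of the cap's collar rests.
- cap: Blue hexagonal screw cap, loose, about 100 g: a hexagon 50 mm across flats (58 across corners) on a round 72 mm collar 6 mm thick, 42 mm tall in all. Origin: on its axis at the underside of the collar (100 mm up when closed); z up; its x axis is square to one pair of flats (so are 60 and 120 degrees from it). A 30 mm stem goes 16 mm below the origin into the mouth, with two lugs that lock under the shoulder.
- cap_top (a point): Centre of the cap's flat top, 42 mm above the cap's origin. How the cap moves: it turns easily. Turned the right way about 45 degrees (38 to 54) it meets a firm stop and there lifts straight off (2 mm play before). The wrong way it jams firmly after 2 to 14 degrees (20 if pressed hard; forced on, the grip slips over the corners). Either hand, at random, unmarked: the right way is anticlockwise from above at some starts, clockwise at others.
- spice_jar: Glass spice jar with a mustard-yellow lid, 44 mm in diameter, 106 mm tall, 110 g or so, standing at the start upright on top of the cap (its foot 142 mm above the worktop). Origin: centre of its foot; z up along the jar.
- scissors: Bystander: scissors with yellow handles, 206x84x11 mm, lying behind the housing. Origin: centre of the underside.
- tea_box: Bystander: red tea box, 58x74x63 mm, at the right front. Origin: centre of the underside.
- salt_shaker: Bystander: glass salt shaker with a grey top, 44 mm in diameter, 90 mm tall, at the right. Origin: centre of its foot.
- teaspoon: Bystander: steel teaspoon, 138x28x12 mm, lying beside the sink. Origin: centre of the underside.

How it is judged (in metres and radians):
On the way, in this order (a step that is already met when the one before it is completed fails the run):
1. the spice jar stands upright on the worktop, let go (height (world z) of spice_jar between -0.01 and 0.015 m and angle between spice_jar's own z axis and vertical below 0.2 rad and linear speed of spice_jar below 0.05 m/s and contact force between spice_jar and the fingers below 0.1 N), for 0.2 s.
2. the cap is turned loose (more than 26 degrees from closed) while still seated (angle between the x axis of cap and the x axis of filter_housing, either way round above 0.45 rad and z of cap in the frame of filter_housing below 0.106 m), for 0.1 s.
At the end, for the whole second after the job is handed in: The cap is held in the fingers, still (under 0.03 m/s), within 20 degrees of upright, its collar's underside 60 to 200 mm above the filter's shoulder, touching neither the filter nor the jar; the jar stands upright (within 11 degrees) on the worktop, let go and at rest (all of step 1 and z of cap in the frame of filter_housing between 0.16 and 0.3 m and angle between cap's own z axis and vertical below 0.35 rad and linear speed of cap below 0.03 m/s and contact force between cap and the fingers above 0.5 N and contact force between cap and filter_housing below 0.1 N and contact force between cap and spice_jar below 0.1 N); the arm keeps its last pose, push and grip.
It fails at once if the spice jar is knocked over or dropped on its side (angle between spice_jar's own z axis and vertical above 0.7 rad).
It fails at once if another thing on the worktop is moved by more than 3 cm (distance of any of scissors, tea_box, salt_shaker, teaspoon from where it was at the start of the episode above 0.03 m).
It also fails if it takes over 64 s, if anything falls off the work surface, if the arm or the gripper's body presses on something with over 40 N, if the wrist force passes 120 N, or if a joint passes its speed limit or range.

## Robot

A 6-joint arm with a two-finger parallel gripper is mounted at the origin on a cart in front of the work surface, level with it; the furniture and walls round the work are solid. World frame = base frame: x ahead of the robot, y to its left, z up, the work surface at z = 0. Lengths are in mm, angles in rad, forces in N, time in s.
With the tool pointing down it reaches from about 275 to 975 mm from the base axis. Payload 8.4 kg.
Tool frame: the origin (TCP) lies midway between the tips of the shut fingers; the grasp point (between the pads) lies 19 mm behind it; z points along the fingers, y is the line along which they close (so a half turn about z gives the same grasp; the last joint's range is limited). The gripper opens to 92 mm and grips with 3 to 60 N. Pads are 20 mm wide; open, the fingers measure 128 mm over their backs; the gripper's body (75 mm by 189 mm) begins 69 mm behind the grasp point.
Start: joints at [-1.134, 0.353, 1.633, -0, 1.155, -0.002], TCP at [265.532, -565.792, 214.583] pointing down, gripper open.
Joint ranges: [-2.63, 2.63], [-0.92, 2.1], [0.06, 2.66], [-1.3, 4.44], [0, 2.69], [-3.02, 3.02]. Speed limits (rad/s): [2.22, 2.22, 2.79, 3.14, 3.14, 3.14].

## Interface

Orientations are given as a 3x3 rotation matrix whose columns are the frame's x, y, z axes.
In Python, from plant import * gives the robot as it stands. The module is installed in compiled form; this text tells all that it offers.
- The arm moves only by the tool arm_command, never from a script. Its argument "deltas" is a list that holds one entry, the list of rows, each a list of 7 numbers: the turn, a rotation vector about the tool's x, y, z in rad, then the shift along the tool's x, y, z in m, then the finger opening in m, from 0 to 0.0919. In form: [[[ax, ay, az, dx, dy, dz, gripper], ...]]. A call has 1 to 5 rows; each row shifts and turns the commanded pose from where the row before left it, along the tool's axes as they then stand; what a row does not reach is not made up. A row lasts 1/8 s, in which the tool goes at most 62.5 mm and 10.7 degrees, less where a joint would pass 70% of its speed; a pose out of reach is approached as far as the arm can. A call is refused whole if a number of a shift passes 0.0625 or a number of a turn 0.188, either way. A call with a gripper value outside its range is refused whole. The fingers move at their own pace and stop on an object; "newtons" is the grip in N (left out, the last holds). Time passes only in rows, so rows that do not move let the fingers close. It gives the time, the measured TCP pose, the force, the opening and the grip force at its end, in the units of the state.
- read_state(): the state, without advancing time (a new reading comes with each control period).
- snapshot(name): name is "side" or "top" or "wrist"; returns the picture (384x512x3 uint8, red, green, blue); there is no depth.
- camera_info(name): a dict with "intrinsics" (3x3 intrinsics, pixels), "cam_to_world" (4x4, takes a point from camera to world coordinates). Camera axes: x right, y down, z forward; pixel columns grow to the right and rows downward; lengths in mm; the calibration is good to about 2 mm. The wrist camera is an equidistant fisheye: a pixel r from the principal point sees the ray r / f radians off the axis. A picture is of the moment at which its call begins: read the wrist's pose just before it. camera_info takes no time and is no camera call; for the wrist camera it gives the pose at the moment of the call.
- sign_off(): hands the job in; it is judged then, once.
The state is a dict: "time": time; "joint_pos": joint angles; "qd": joint speeds; "tau": joint torques, N m; "tool_pos": TCP position; "eef_rot": TCP orientation; "wrist_force": force on the tool from outside, world axes, zero at the start; "ft_torque": the same for the moment, N m; "finger_gap": finger opening in mm; "gripper_force": force on a finger pad.
Only numpy, scipy, OpenCV 4.12 (cv2) and the standard library are available. Lean on these libraries where they do the work, as an engineer would, in place of code of your own. Each camera call takes 0.05 s, during which the arm holds its last target. There are 200 camera calls.

## Working session

There is one attempt and no reset: what is moved stays moved. The work goes in short steps, Python scripts to look and compute and a tool call to move; the robot and the scene stay as the last step left them, time stands still between calls to the robot, and variables do not carry over. Pictures are saved under pics/ and viewed, at most 10 in all, crops included, and the job is handed in when it is done.

Besides the shell and the picture viewer there is one more tool, called after "Call:" in YAML: its name, and indented under it one key for each argument. arm_command: Moves the arm, as the interface text tells. Its arguments: {"type":"object","properties":{"deltas":{"type":"array","items":{"type":"array","items":{"type":"array","items":{"type":"number"}}}},"newtons":{"type":"number"}},"required":["deltas"]}

```bash
mkdir -p pics; python3 - <<'E'
from plant import *
import cv2, numpy as np
s=read_state(); print(s['time'],s['tool_pos'],np.round(s['eef_rot'],3).tolist(),s['finger_gap'])
ims=[]
for n in ("side","top"):
    im=snapshot(n); cv2.imwrite(f'pics/{n}0.png',im[:,:,::-1]); c=camera_info(n); print(n,np.round(c['intrinsics'],1).tolist(),np.round(c['cam_to_world'],3).tolist())
E
```

```text
0.0 [ 265.3293719  -565.33003853  213.86470106] [[0.905, 0.425, -0.001], [0.425, -0.905, 0.001], [-0.0, -0.001, -1.0]] 91.87848401807176
side [[408.4, 0.0, 256.5], [0.0, 408.4, 186.7], [0.0, 0.0, 1.0]] [[-0.987, -0.11, 0.122, 435.335], [-0.164, 0.64, -0.751, 604.599], [0.005, -0.761, -0.649, 833.147], [0.0, 0.0, 0.0, 1.0]]
top [[494.8, 0.0, 259.5], [0.0, 494.8, 186.8], [0.0, 0.0, 1.0]] [[0.03, -0.993, 0.111, 421.337], [-1.0, -0.029, 0.01, -243.739], [-0.007, -0.111, -0.994, 1467.137], [0.0, 0.0, 0.0, 1.0]]
```

View pics/side0.png

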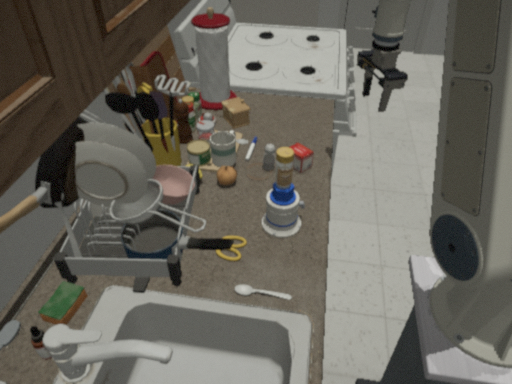

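View pics/top0.png

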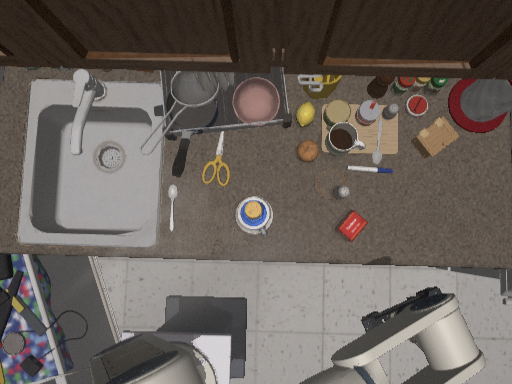

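The side view shows the housing at about (282,210) with the jar (lid at 285,153) standing on the cap. The top view shows the lid at (252,210), the housing at (254,214), the shaker at (343,190), the tea box at (352,225), the scissors at (216,165) and the spoon at (172,205). The area around (300,215) is free.

```bash
cat > h.py <<'E'
from plant import *
import cv2, numpy as np
def ray(n,u,v,z,c=None):
    c=c or camera_info(n);K=np.array(c['intrinsics']);T=np.array(c['cam_to_world'])
    x=(u-K[0,2])/K[0,0];y=(v-K[1,2])/K[1,1]
    if n=='wrist':
        r=np.hypot(x,y);k=np.sin(r)/r if r>1e-9 else 1
        d=np.array([x*k,y*k,np.cos(r)])
    else: d=np.array([x,y,1])
    d=T[:3,:3]@d;o=T[:3,3];return o+d*(z-o[2])/d[2]
def blob(hsv,lo,hi,box):
    m=cv2.inRange(hsv,lo,hi);k=np.zeros_like(m);x0,y0,x1,y1=box;k[y0:y1,x0:x1]=255;m&=k
    n,l,st,c=cv2.connectedComponentsWithStats(m);i=1+np.argmax(st[1:,4]);return c[i],st[i],(l==i).astype(np.uint8)
def tool_delta(p,s=None):
    s=s or read_state();return np.array(s['eef_rot']).T@(np.array(p)-np.array(s['tool_pos']))
E
python3 - <<'E'
from h import *
b=cv2.imread('pics/top0.png');h=cv2.cvtColor(b,cv2.COLOR_BGR2HSV)
c,st,m=blob(h,(15,80,80),(35,255,255),(235,190,275,235));print('lid',c,st,ray('top',*c,248))
c,st,m=blob(h,(100,100,40),(130,255,255),(230,190,280,240));print('blue',c,st)
p,_=cv2.findContours(m,0,2)[0],0
e=cv2.minEnclosingCircle(max(p,key=len));print(e,ray('top',*e[0],106))
for n,u,v,z in (('salt',343,190,60),('tea',352,225,63),('free',300,215,0),('edge',300,258,0),('spout',265,232,50),('housing',254.5,214.5,60),('scis',216,165,0),('spoon',172,215,0)): print(n,ray('top',u,v,z).round())
b=cv2.imread('pics/side0.png');h=cv2.cvtColor(b,cv2.COLOR_BGR2HSV)
c,st,m=blob(h,(15,80,80),(35,255,255),(270,140,300,170));print('lid side',c,st,ray('side',*c,240))
i=cv2.resize(b[120:250,230:340],None,fx=4.5,fy=4.5,interpolation=2)
j=cv2.resize(cv2.imread('pics/top0.png')[185:245,225:285],(585,585),interpolation=2)
cv2.imwrite('pics/c0.png',cv2.resize(i,(495,585)))
print(np.round(read_state()['joint_pos'],2))
E
```

```text
lid [252.78440367 209.53669725] [245 202  17  17 218] [ 500.30701404 -216.175077    248.        ]
blue [253.21276596 216.43404255] [241 202  25  24 235]
((253.11402893066406, 212.69297790527344), 12.779001235961914) [ 500.84045744 -214.14297871  106.        ]
salt [ 576. -468.   60.]
tea [ 477. -494.   63.]
free [ 504. -351.    0.]
edge [ 378. -354.    0.]
spout [ 450. -249.   50.]
housing [ 499. -217.   60.]
scis [647. -96.   0.]
spoon [493.  29.   0.]
lid side [284.51361868 154.3618677 ] [276 146  18  18 257] [ 498.29437653 -215.00870321  240.        ]
[-1.13  0.35  1.63 -0.    1.16 -0.  ]
```

Call:
arm_command:
  deltas:
    - [[0,0,0,0,0,-0.05,0.0919],[0,0,0,0.02,-0.012,-0.045,0.0919],[0,0,0,0.05,-0.03,0,0.0919],[0,0,0,0.05,-0.03,0,0.0919],[0,0,0,0.05,-0.03,0,0.0919]]
  newtons: 15

```text
time: 0.72
tool_pos: [376.7, -399.6, 309.4]
eef_rot: [[0.906, 0.424, -0.0], [0.424, -0.906, 0.0], [0.0, -0.0, -1.0]]
wrist_force: [0.6, 0.4, 0.2]
finger_gap: 91.9
gripper_force: 0.0
```

Call:
arm_command:
  deltas:
    - [[0,0,0,0.05,-0.03,0,0.0919],[0,0,0,0.05,-0.03,0,0.0919],[0,0,0,0.04,-0.025,0,0.0919],[0,0,0,0,0,0,0.0919],[0,0,0,0,0,0,0.0919]]

```text
time: 1.35
tool_pos: [466.4, -265.0, 309.3]
eef_rot: [[0.905, 0.426, -0.001], [0.426, -0.905, -0.0], [-0.001, -0.0, -1.0]]
wrist_force: [-0.0, -0.1, -0.0]
finger_gap: 92.0
gripper_force: 0.0
```

```bash
python3 - <<'E'
from h import *
s=read_state();print(s['time'],s['tool_pos'],np.round(s['eef_rot'],3).tolist(),np.round(s['joint_pos'],2),s['wrist_force']);print('d',tool_delta([500,-215,250],s))
c=camera_info('wrist');print(np.round(c['intrinsics'],1).tolist(),np.round(c['cam_to_world'],3).tolist())
cv2.imwrite('pics/w1.png',snapshot('wrist')[:,:,::-1])
E
```

```text
1.35 [ 466.39423887 -264.99590491  309.31882289] [[0.905, 0.426, -0.001], [0.426, -0.905, -0.0], [-0.001, -0.0, -1.0]] [-0.52  0.13  1.71 -0.    1.3   0.61] [-0.0292046  -0.09986898 -0.03642945]
d [ 51.72756206 -30.93402774  59.28748341]
[[297.3, 0.0, 261.8], [0.0, 297.3, 190.7], [0.0, 0.0, 1.0]] [[0.425, -0.865, -0.266, 542.429], [-0.905, -0.406, -0.125, -229.42], [0.0, 0.294, -0.956, 479.081], [0.0, 0.0, 0.0, 1.0]]
```

View pics/w1.png

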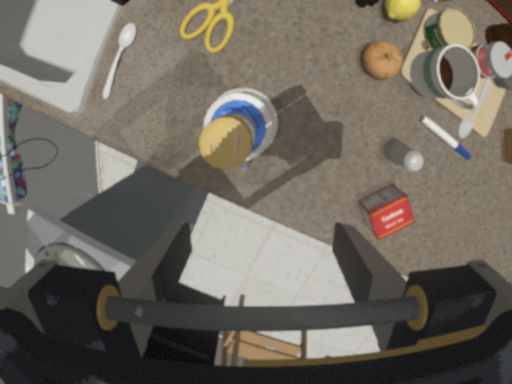

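The wrist view shows the lid at about (226,142), in line with the fingers' centre line once I move about 60 mm; the housing and blue collar are behind it and the spout is at (243,165).

```bash
python3 - <<'E'
from h import *
b=cv2.imread('pics/w1.png');h=cv2.cvtColor(b,cv2.COLOR_BGR2HSV)
c,st,m=blob(h,(13,80,80),(35,255,255),(190,105,270,180))
e=cv2.minEnclosingCircle(max(cv2.findContours(m,0,2)[0],key=len));print(c,st,e)
u=(st[0]+st[2]/2)
for v in(c[1],e[0][1]):
  p=ray('wrist',c[0],v,246);print(p,tool_delta(list(p[:2])+[202]))
E
```

```text
[225.07982063 142.47892377] [ 198  116   54   54 2230] ((224.72222900390625, 141.72222900390625), 27.6876220703125)
[ 501.24859306 -217.17521415  246.        ] [ 52.28149501 -28.80243325 107.33918786]
[ 501.80442806 -216.9306534   246.        ] [ 52.8885791  -28.78789757 107.33882627]
```

Call:
arm_command:
  deltas:
    - [[0,0,0,0.026,-0.0145,0,0.0919],[0,0,0,0.026,-0.0145,0,0.0919],[0,0,0,0,0,0.035,0.0919],[0,0,0,0,0,0.036,0.0919],[0,0,0,0,0,0.036,0.0919]]

```text
time: 2.02
tool_pos: [500.9, -217.8, 201.6]
eef_rot: [[0.906, 0.423, 0.0], [0.423, -0.906, -0.0], [0.0, 0.0, -1.0]]
wrist_force: [-0.1, -1.4, -0.7]
finger_gap: 92.2
gripper_force: 0.0
```

Call:
arm_command:
  deltas:
    - [[0,0,0,0,0,0,0.07],[0,0,0,0,0,0,0.055],[0,0,0,0,0,0,0.046],[0,0,0,0,0,0,0.03],[0,0,0,0,0,0,0.03]]
  newtons: 12

```text
time: 2.65
tool_pos: [501.7, -216.6, 203.2]
eef_rot: [[0.905, 0.425, 0.001], [0.425, -0.905, -0.0], [0.001, 0.001, -1.0]]
wrist_force: [0.8, -0.1, 0.0]
finger_gap: 44.0
gripper_force: 0.0
```

Call:
arm_command:
  deltas:
    - [[0,0,0,0,0,0,0.03],[0,0,0,0,0,0,0.03]]

```text
time: 2.9
tool_pos: [501.7, -216.5, 203.1]
eef_rot: [[0.905, 0.425, 0.001], [0.425, -0.905, -0.0], [0.0, 0.0, -1.0]]
wrist_force: [-0.7, 1.2, 5.5]
finger_gap: 42.2
gripper_force: 12.0
```

Call:
arm_command:
  deltas:
    - [[0,0,0,0,0,-0.01,0.03],[0,0,0,0,0,-0.02,0.03],[0,0,0,0,0,-0.02,0.03],[0,0,0,-0.01,0.018,0,0.03],[0,0,0,-0.015,0.025,0,0.03]]

```text
time: 3.52
tool_pos: [496.9, -266.9, 252.3]
eef_rot: [[0.905, 0.426, -0.0], [0.426, -0.905, -0.0], [-0.0, -0.0, -1.0]]
wrist_force: [0.1, -0.5, -1.7]
finger_gap: 42.6
gripper_force: 12.0
```

Call:
arm_command:
  deltas:
    - [[0,0,0,-0.015,0.026,0,0.03],[0,0,0,-0.015,0.026,0,0.03],[0,0,0,-0.015,0.025,0,0.03],[0,0,0,0,0,0.03,0.03],[0,0,0,0,0,0.03,0.03]]

```text
time: 4.15
tool_pos: [488.2, -356.3, 191.0]
eef_rot: [[0.906, 0.424, -0.001], [0.424, -0.906, 0.0], [-0.001, -0.0, -1.0]]
wrist_force: [-0.4, 0.1, -1.6]
finger_gap: 42.0
gripper_force: 12.0
```

Call:
arm_command:
  deltas:
    - [[0,0,0,0,0,0.03,0.03],[0,0,0,0,0,0.03,0.03],[0,0,0,0,0,0.03,0.03],[0,0,0,0,0,0.025,0.03],[0,0,0,0,0,0,0.03]]

```text
time: 4.78
tool_pos: [487.0, -354.5, 75.0]
eef_rot: [[0.905, 0.425, -0.004], [0.425, -0.905, 0.003], [-0.003, -0.004, -1.0]]
wrist_force: [-0.3, 0.5, -0.2]
finger_gap: 42.5
gripper_force: 12.0
```

```bash
python3 - <<'E'
from h import *
s=read_state();print(s['time'],s['tool_pos'],s['wrist_force'],s['finger_gap'],s['gripper_force'])
cv2.imwrite('pics/s2.png',snapshot('side')[:,:,::-1])
b=cv2.imread('pics/s2.png')
cv2.imwrite('pics/s2c.png',cv2.resize(b[90:250,200:360],(600,600),interpolation=2))
E
```

```text
4.775 [ 487.00672792 -354.4721174    74.97977336] [-0.34187605  0.4672886  -0.18533332] 42.49207042729034 11.999861454693423
```

View pics/s2c.png

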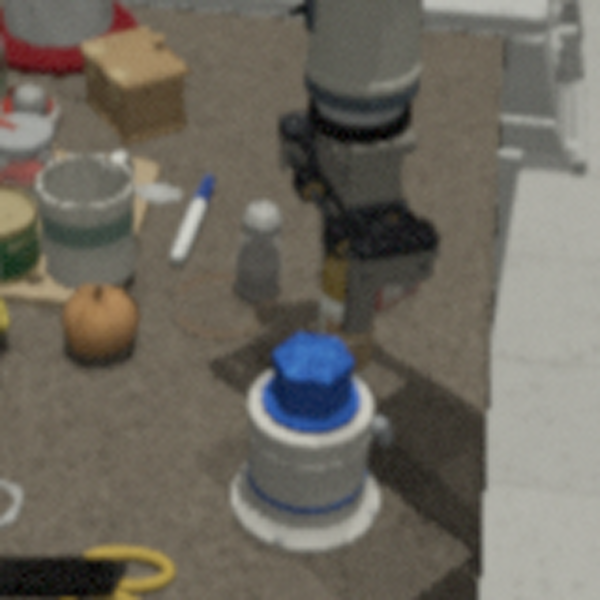

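The jar is held upright right of the housing, and the cap is free with its hexagon visible at about (283,190) in the full frame. The jar's foot should be about 14 mm above the worktop.

Call:
arm_command:
  deltas:
    - [[0,0,0,0,0,0.007,0.03],[0,0,0,0,0,0.004,0.03],[0,0,0,0,0,0.001,0.03],[0,0,0,0,0,0.001,0.03]]

```text
time: 5.32
tool_pos: [489.3, -354.9, 64.9]
eef_rot: [[0.905, 0.425, 0.0], [0.425, -0.905, -0.0], [0.0, 0.0, -1.0]]
wrist_force: [-0.6, 0.1, -0.5]
finger_gap: 42.2
gripper_force: 12.0
```

Call:
arm_command:
  deltas:
    - [[0,0,0,0,0,0.001,0.03],[0,0,0,0,0,0,0.03]]

```text
time: 5.58
tool_pos: [489.1, -354.8, 63.6]
eef_rot: [[0.905, 0.425, -0.0], [0.425, -0.905, 0.0], [-0.0, -0.0, -1.0]]
wrist_force: [-0.1, -0.8, -0.6]
finger_gap: 42.1
gripper_force: 12.0
```

Call:
arm_command:
  deltas:
    - [[0,0,0,0,0,0.001,0.03],[0,0,0,0,0,0.001,0.03],[0,0,0,0,0,0,0.03]]

```text
time: 5.95
tool_pos: [489.0, -354.8, 61.5]
eef_rot: [[0.905, 0.425, -0.0], [0.425, -0.905, 0.0], [-0.0, -0.0, -1.0]]
wrist_force: [0.3, -0.3, -1.4]
finger_gap: 42.5
gripper_force: 12.0
```

Call:
arm_command:
  deltas:
    - [[0,0,0,0,0,0.001,0.03],[0,0,0,0,0,0,0.03]]

```text
time: 6.2
tool_pos: [489.2, -354.9, 61.2]
eef_rot: [[0.905, 0.425, 0.0], [0.425, -0.905, -0.0], [0.0, 0.0, -1.0]]
wrist_force: [-1.1, 1.8, 5.8]
finger_gap: 42.3
gripper_force: 12.0
```

Contact felt (+6 N), so I release.

Call:
arm_command:
  deltas:
    - [[0,0,0,0,0,0,0.046],[0,0,0,0,0,0,0.055],[0,0,0,0,0,0,0.0919],[0,0,0,0,0,0,0.0919],[0,0,0,0,0,0,0.0919]]

```text
time: 6.82
tool_pos: [489.1, -354.8, 60.5]
eef_rot: [[0.905, 0.425, -0.0], [0.425, -0.905, 0.0], [-0.0, -0.0, -1.0]]
wrist_force: [0.6, 0.1, -0.1]
finger_gap: 82.7
gripper_force: 0.0
```

Call:
arm_command:
  deltas:
    - [[0,0,0,0,0,-0.04,0.0919],[0,0,0,0,0,-0.05,0.0919],[0,0,0,0,0,-0.05,0.0919],[0,0,0,0,0,-0.05,0.0919],[0,0,0,0.0,0.0,-0.02,0.0919]]

```text
time: 7.45
tool_pos: [490.1, -355.5, 274.2]
eef_rot: [[0.905, 0.425, 0.004], [0.425, -0.905, -0.003], [0.002, 0.004, -1.0]]
wrist_force: [-0.4, -1.0, 0.2]
finger_gap: 92.0
gripper_force: 0.0
```

Call:
arm_command:
  deltas:
    - [[0,0,0,0.02,-0.05,0,0.0919],[0,0,0,0,-0.04,0,0.0919],[0,0,0,0,0,0,0.0919],[0,0,0,0,0,0,0.0919]]

```text
time: 7.95
tool_pos: [469.4, -265.4, 270.9]
eef_rot: [[0.905, 0.425, 0.001], [0.425, -0.905, -0.001], [0.0, 0.001, -1.0]]
wrist_force: [0.5, -0.1, 0.1]
finger_gap: 91.9
gripper_force: 0.0
```

```bash
python3 - <<'E'
from h import *
s=read_state();print(s['time'],s['tool_pos'],np.round(s['joint_pos'],2))
c=camera_info('wrist');b=snapshot('wrist')[:,:,::-1].copy();cv2.imwrite('pics/w3.png',b)
b=cv2.imread('pics/w3.png');h=cv2.cvtColor(b,cv2.COLOR_BGR2HSV)
np.save('cw3.npy',c,allow_pickle=True)
cc,st,m=blob(h,(100,100,40),(130,255,255),(100,30,400,230));print(cc,st,ray('wrist',*cc,125,c))
E
```

```text
7.95 [ 469.41881498 -265.37265528  270.91195559] [-0.52  0.17  1.75 -0.    1.22  0.61]
[233.4482243  133.11401869] [ 203  103   61   60 2675] [ 503.09013554 -216.73442215  125.        ]
```

View pics/w3.png

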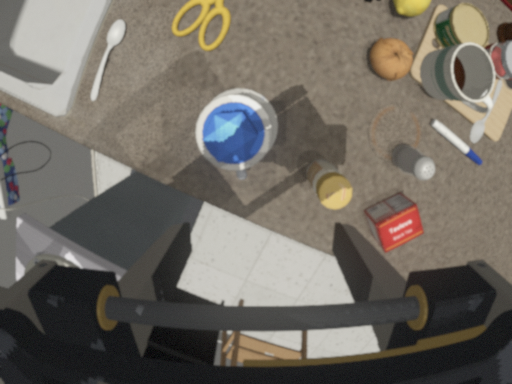

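The jar stands alone at (335,185) and the cap is at (233,132), with the top partly in shadow. I'll rectify the cap-top plane to get the hexagon's angle.

```bash
cat >> h.py <<'E'
def proj(c,P):
    K=np.array(c['intrinsics']);T=np.array(c['cam_to_world']);q=(P-T[:3,3])@T[:3,:3]
    rr=np.hypot(q[...,0],q[...,1]);th=np.arctan2(rr,q[...,2])/np.maximum(rr,1e-9)
    return (K[0,0]*q[...,0]*th+K[0,2]).astype(np.float32),(K[1,1]*q[...,1]*th+K[1,2]).astype(np.float32)
def rect(b,c,cx,cy,z,half=50,n=600):  # image: right=-y, up=+x
    i=np.linspace(half,-half,n);X,Y=np.meshgrid(cx+i,cy+i,indexing='ij')
    u,v=proj(c,np.stack([X,Y,np.full_like(X,z)],-1));return cv2.remap(b,u,v,cv2.INTER_CUBIC)
E
python3 - <<'E'
from h import *
c=np.load('cw3.npy',allow_pickle=True).item();b=cv2.imread('pics/w3.png')
cv2.imwrite('pics/r3.png',np.clip(rect(b,c,501,-216,142)*1.3,0,255).astype(np.uint8))
E
```

```text
(no output)
```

View pics/r3.png

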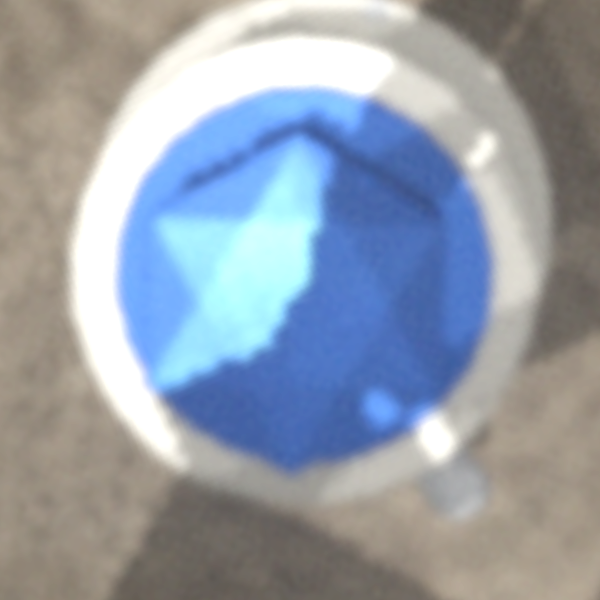

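The rectified view (6 px/mm) shows hexagon corners at about (305,130), (437,210), (155,220), (160,385), (290,470) and (435,385). That puts the centre at about (501,-216), with corners along world 0/60/120° and flat normals at 30/90/150°. I'll turn the tool so the fingers close along world y (+0.438 rad about tool z).

Call:
arm_command:
  deltas:
    - [[0,0,0,0.0496,-0.0313,0,0.0919],[0,0,0.146,0,0,0.02,0.0919],[0,0,0.146,0,0,0.03,0.0919],[0,0,0.146,0,0,0.03,0.0919],[0,0,0,0,0,0.03,0.0919]]

```text
time: 8.62
tool_pos: [501.1, -216.5, 159.4]
eef_rot: [[1.0, -0.002, 0.0], [-0.002, -1.0, -0.0], [0.0, 0.0, -1.0]]
wrist_force: [-0.6, 0.3, 0.4]
finger_gap: 91.8
gripper_force: 0.0
```

Call:
arm_command:
  deltas:
    - [[0,0,0,0,0,0,0.0919],[0,0,0,0,0,0,0.0919]]

```text
time: 8.88
tool_pos: [501.3, -216.2, 161.4]
eef_rot: [[1.0, 0.0, 0.001], [0.0, -1.0, -0.0], [0.001, 0.0, -1.0]]
wrist_force: [0.1, -1.3, 0.7]
finger_gap: 91.8
gripper_force: 0.0
```

```bash
python3 - <<'E'
from h import *
s=read_state();R=np.array(s['eef_rot']);print(s['time'],s['tool_pos'],np.degrees(np.arctan2(R[1,1],R[0,1])),np.round(s['joint_pos'],2));print(tool_delta([501,-216,112],s))
E
```

```text
8.875 [ 501.32742038 -216.24357622  161.38009163] -89.97964441523744 [-0.41  0.29  1.86 -0.    1.    1.16]
[-0.36722048 -0.26183284 49.37971826]
```

Call:
arm_command:
  deltas:
    - [[0,0,0,0,0,0.02,0.0919],[0,0,0,0,0,0.02,0.0919],[0,0,0,0,0,0.009,0.07],[0,0,0,0,0,0,0.06],[0,0,0,0,0,0,0.054]]
  newtons: 25

```text
time: 9.5
tool_pos: [501.2, -215.8, 112.6]
eef_rot: [[1.0, 0.001, 0.001], [0.001, -1.0, -0.001], [0.001, 0.001, -1.0]]
wrist_force: [0.1, 0.3, 0.1]
finger_gap: 63.9
gripper_force: 0.0
```

Call:
arm_command:
  deltas:
    - [[0,0,0,0,0,0,0.04],[0,0,0,0,0,0,0.04],[0,0,0,0,0,0,0.04],[0,0,0,0,0,0,0.04]]

```text
time: 10.0
tool_pos: [501.0, -215.6, 112.3]
eef_rot: [[1.0, 0.001, 0.001], [0.001, -1.0, -0.0], [0.001, 0.0, -1.0]]
wrist_force: [-0.6, 0.2, 6.2]
finger_gap: 50.0
gripper_force: 24.9
```

```bash
python3 - <<'E'
from h import *
s=read_state();R=np.array(s['eef_rot']);print(s['time'],s['tool_pos'],np.degrees(np.arctan2(R[1,1],R[0,1])),s['finger_gap'],s['gripper_force'],s['wrist_force'],s['ft_torque'])
E
```

```text
10.0 [ 500.97932394 -215.57817802  112.25577878] -89.95817144610682 50.0151418350387 24.876252114772797 [-0.63798952  0.22319926  6.20430336] [ 0.20157872  0.12688125 -0.05534981]
```

Gripped on the flats (gap 50.0). First try: anticlockwise in small steps.

Call:
arm_command:
  deltas:
    - [[0,0,-0.04,0,0,0,0.04],[0,0,-0.04,0,0,0,0.04],[0,0,0,0,0,0,0.04]]

```text
time: 10.38
tool_pos: [501.2, -215.6, 112.2]
eef_rot: [[0.997, 0.081, 0.001], [0.081, -0.997, -0.0], [0.001, 0.0, -1.0]]
wrist_force: [-0.1, -0.1, 5.2]
finger_gap: 49.5
gripper_force: 24.8
```

```bash
cat > st.py <<'E'
from h import *
s=read_state();R=np.array(s['eef_rot']);print(s['time'],s['tool_pos'].round(1) if hasattr(s['tool_pos'],'round') else s['tool_pos'],'yaw',round(np.degrees(np.arctan2(R[1,1],R[0,1])),2),round(s['finger_gap'],1),round(s['gripper_force'],1),np.round(s['wrist_force'],1),np.round(s['ft_torque'],2),'tau6',np.round(s['tau'][5],2))
E
python3 st.py
```

```text
10.375 [ 501.2 -215.6  112.2] yaw -85.34 49.5 24.8 [-0.1 -0.1  5.2] [ 0.21 -0.01  0.11] tau6 -0.16
```

Call:
arm_command:
  deltas:
    - [[0,0,-0.04,0,0,0,0.04],[0,0,-0.04,0,0,0,0.04],[0,0,0,0,0,0,0.04]]

```text
time: 10.75
tool_pos: [501.3, -215.6, 112.2]
eef_rot: [[0.987, 0.16, 0.001], [0.16, -0.987, -0.0], [0.001, 0.001, -1.0]]
wrist_force: [0.3, 0.9, 5.2]
finger_gap: 50.3
gripper_force: 24.8
```

```bash
python3 st.py
```

```text
10.75 [ 501.3 -215.6  112.2] yaw -80.77 50.3 24.8 [0.3 0.9 5.2] [0.25 0.   0.09] tau6 -0.2
```

Call:
arm_command:
  deltas:
    - [[0,0,-0.05,0,0,0,0.04],[0,0,-0.05,0,0,0,0.04],[0,0,0,0,0,0,0.04]]

```text
time: 11.12
tool_pos: [502.1, -216.3, 112.3]
eef_rot: [[0.967, 0.256, 0.003], [0.256, -0.967, -0.001], [0.003, 0.002, -1.0]]
wrist_force: [4.8, -3.8, 3.6]
finger_gap: 50.3
gripper_force: 25.3
```

```bash
python3 st.py
```

```text
11.125 [ 502.1 -216.3  112.3] yaw -75.17 50.3 25.3 [ 4.8 -3.8  3.6] [-0.66 -0.82 -0.83] tau6 -1.32
```

The torque jumped to 0.8 N·m at about 14°: jammed, so it loosens clockwise. Going back and on.

Call:
arm_command:
  deltas:
    - [[0,0,0.05,0,0,0,0.04],[0,0,0.08,0,0,0,0.04],[0,0,0.08,0,0,0,0.04],[0,0,0.05,0,0,0,0.04],[0,0,0,0,0,0,0.04]]

```text
time: 11.75
tool_pos: [500.7, -215.6, 112.2]
eef_rot: [[1.0, -0.001, 0.0], [-0.001, -1.0, -0.0], [0.0, 0.0, -1.0]]
wrist_force: [0.4, -0.7, 8.0]
finger_gap: 50.5
gripper_force: 24.9
```

```bash
python3 st.py
```

```text
11.75 [ 500.7 -215.6  112.2] yaw -90.03 50.5 24.9 [ 0.4 -0.7  8. ] [-0.03  0.05 -0.15] tau6 0.15
```

Call:
arm_command:
  deltas:
    - [[0,0,0.08,0,0,0,0.04],[0,0,0.08,0,0,0,0.04],[0,0,0.08,0,0,0,0.04],[0,0,0.07,0,0,0,0.04],[0,0,0,0,0,0,0.04]]

```text
time: 12.38
tool_pos: [500.8, -215.5, 112.2]
eef_rot: [[0.952, -0.306, 0.0], [-0.306, -0.952, -0.0], [0.0, 0.0, -1.0]]
wrist_force: [0.3, -0.6, 8.7]
finger_gap: 49.7
gripper_force: 24.9
```

```bash
python3 st.py
```

```text
12.375 [ 500.8 -215.5  112.2] yaw -107.81 49.7 24.9 [ 0.3 -0.6  8.7] [ 0.02  0.04 -0.15] tau6 0.26
```

Turning freely past 17° clockwise. I'll continue toward the stop.

Call:
arm_command:
  deltas:
    - [[0,0,0.08,0,0,0,0.04],[0,0,0.08,0,0,0,0.04],[0,0,0.08,0,0,0,0.04],[0,0,0.07,0,0,0,0.04],[0,0,0,0,0,0,0.04]]

```text
time: 13.0
tool_pos: [500.8, -215.5, 112.2]
eef_rot: [[0.813, -0.582, 0.0], [-0.582, -0.813, -0.0], [0.001, 0.0, -1.0]]
wrist_force: [-0.6, -0.2, 8.3]
finger_gap: 49.9
gripper_force: 24.9
```

Call:
arm_command:
  deltas:
    - [[0,0,0.04,0,0,0,0.04],[0,0,0.03,0,0,0,0.04],[0,0,0,0,0,0,0.04]]

```text
time: 13.38
tool_pos: [500.7, -215.5, 112.2]
eef_rot: [[0.771, -0.637, 0.0], [-0.637, -0.771, -0.0], [0.001, 0.0, -1.0]]
wrist_force: [-0.2, -0.9, 7.5]
finger_gap: 50.1
gripper_force: 24.9
```

```bash
python3 st.py
```

```text
13.375 [ 500.7 -215.5  112.2] yaw -129.54 50.1 24.9 [-0.2 -0.9  7.5] [ 0.08 -0.01 -0.05] tau6 0.14
```

Call:
arm_command:
  deltas:
    - [[0,0,0.04,0,0,0,0.04],[0,0,0.03,0,0,0,0.04],[0,0,0,0,0,0,0.04]]

```text
time: 13.75
tool_pos: [500.7, -215.5, 112.2]
eef_rot: [[0.725, -0.689, 0.0], [-0.689, -0.725, -0.0], [0.0, 0.0, -1.0]]
wrist_force: [-0.3, -0.1, 8.3]
finger_gap: 50.1
gripper_force: 24.9
```

```bash
python3 st.py
```

```text
13.75 [ 500.7 -215.5  112.2] yaw -133.55 50.1 24.9 [-0.3 -0.1  8.3] [ 0.05  0.07 -0.06] tau6 0.16
```

Call:
arm_command:
  deltas:
    - [[0,0,0.03,0,0,0,0.04],[0,0,0.02,0,0,0,0.04],[0,0,0,0,0,0,0.04]]

```text
time: 14.12
tool_pos: [500.4, -216.0, 112.2]
eef_rot: [[0.69, -0.724, -0.0], [-0.724, -0.69, -0.001], [0.001, 0.001, -1.0]]
wrist_force: [-1.9, -3.0, 9.8]
finger_gap: 50.0
gripper_force: 24.8
```

```bash
python3 st.py
```

```text
14.125 [ 500.4 -216.   112.2] yaw -136.35 50.0 24.8 [-1.9 -3.   9.8] [-0.29  0.26  0.36] tau6 0.5
```

Call:
arm_command:
  deltas:
    - [[0,0,0.02,0,0,0,0.04],[0,0,0,0,0,0,0.04]]

```text
time: 14.38
tool_pos: [500.5, -216.2, 112.2]
eef_rot: [[0.676, -0.737, -0.0], [-0.737, -0.676, -0.002], [0.001, 0.001, -1.0]]
wrist_force: [-1.9, -3.6, 7.6]
finger_gap: 49.8
gripper_force: 24.9
```

```bash
python3 st.py
```

```text
14.375 [ 500.5 -216.2  112.2] yaw -137.46 49.8 24.9 [-1.9 -3.6  7.6] [-0.49  0.31  0.61] tau6 0.68
```

At the stop (torque rising, about 46°). Easing off slightly and lifting gently.

Call:
arm_command:
  deltas:
    - [[0,0,-0.015,0,0,-0.002,0.04],[0,0,0,0,0,-0.003,0.04],[0,0,0,0,0,-0.003,0.04],[0,0,0,0,0,0,0.04]]

```text
time: 14.88
tool_pos: [500.1, -215.0, 119.5]
eef_rot: [[0.686, -0.728, -0.001], [-0.728, -0.686, 0.001], [-0.001, -0.0, -1.0]]
wrist_force: [0.1, 0.7, 2.4]
finger_gap: 49.6
gripper_force: 24.9
```

```bash
python3 st.py
```

```text
14.875 [ 500.1 -215.   119.5] yaw -136.69 49.6 24.9 [0.1 0.7 2.4] [ 0.27  0.13 -0.03] tau6 -0.02
```

Call:
arm_command:
  deltas:
    - [[0,0,0,0,0,-0.01,0.04],[0,0,0,0,0,-0.015,0.04],[0,0,0,0,0,-0.025,0.04],[0,0,0,0,0,-0.025,0.04],[0,0,0,0,0,-0.017,0.04]]

```text
time: 15.5
tool_pos: [501.1, -215.5, 213.8]
eef_rot: [[0.686, -0.727, 0.002], [-0.727, -0.686, -0.001], [0.002, -0.001, -1.0]]
wrist_force: [-0.6, 0.8, -1.1]
finger_gap: 49.8
gripper_force: 24.9
```

Call:
arm_command:
  deltas:
    - [[0,0,0,0,0,0,0.04],[0,0,0,0,0,0,0.04],[0,0,0,0,0,0,0.04]]

```text
time: 15.88
tool_pos: [500.0, -215.2, 210.6]
eef_rot: [[0.686, -0.727, -0.002], [-0.727, -0.686, 0.001], [-0.002, 0.001, -1.0]]
wrist_force: [-0.0, 0.6, -0.5]
finger_gap: 50.0
gripper_force: 24.9
```

```bash
python3 st.py; python3 - <<'E'
from h import *
b=snapshot('side')[:,:,::-1].copy()
cv2.imwrite('pics/s4c.png',cv2.resize(b[90:250,200:360],(600,600),interpolation=2))
E
```

```text
15.875 [ 500.  -215.2  210.6] yaw -136.65 50.0 24.9 [-0.   0.6 -0.5] [ 0.13 -0.02 -0.  ] tau6 0.0
```

View pics/s4c.png

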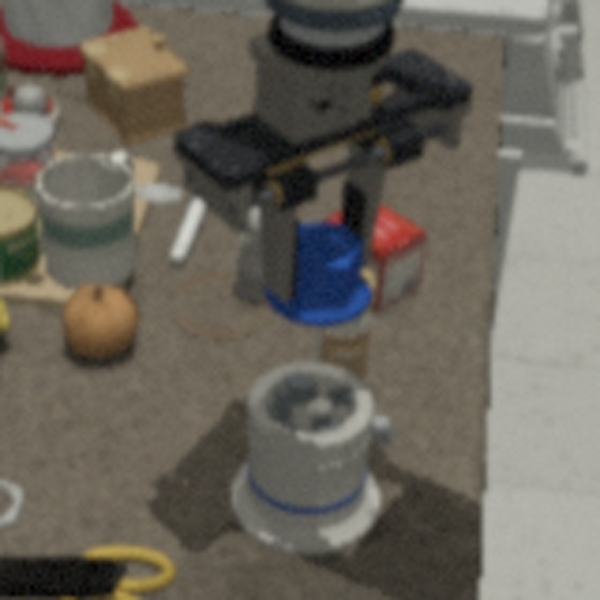

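The picture shows the cap held upright in the fingers above the open mouth, about 98 mm up, with the jar standing behind it.

Call:
arm_command:
  deltas:
    - [[0,0,0,0,0,0,0.04],[0,0,0,0,0,0,0.04]]

```text
time: 16.18
tool_pos: [500.4, -215.4, 211.3]
eef_rot: [[0.686, -0.727, -0.0], [-0.727, -0.686, 0.0], [-0.0, 0.0, -1.0]]
wrist_force: [-0.5, -0.4, -1.2]
finger_gap: 50.0
gripper_force: 24.9
```

```bash
python3 st.py; python3 -c "
from plant import *
print(sign_off())"
```

```text
16.175 [ 500.4 -215.4  211.3] yaw -136.66 50.0 24.9 [-0.5 -0.4 -1.2] [ 0.08  0.05 -0.03] tau6 0.0
the job is handed in; nothing more can be done
None
```

The job is handed in at 16.2 s, verdict not shown: the jar stands upright on the worktop, and the cap, unscrewed clockwise about 46° to its stop, is held upright and still about 99 mm above the filter's shoulder.

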